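# Set the extending pot rest to its mark and cam it shut

## Task

Plug the loose orange rest block fully home into the empty square socket of the extending pot rest and let go of it. Then take the front bar between the fingers, draw the sliding leg out until its black pointer is at the red length mark, and, while holding it there against its spring, slide your hand along the bar so that it sweeps the red cam lever fully closed. Finish with the leg still held at the mark between the fingers, because the worn cam does not hold by itself, and leave the other kitchen things where they are.

Things in the scene. Friction and masses are not known exactly. Their poses are not given: they have to be found in the camera images.
- rest: Extending pot rest fixed to the counter; origin on the counter. Text below: mm in its frame, z above the counter. -x: the way the leg draws out (to the robot at yaw 0); +y left; yaw up to 15 deg either way. Dark cam collar x -5..45, y -25..25, 46 high. Rear bar at x 150, 254 wide, 66 high. Right front: flat white scale tongue x -90..10, y -74..-50, 3 high, with the red mark line.
- rest_leg (a joint): How far the leg is drawn out (m): 0 fully in (start), 0.040 at the length mark, 0.060 at its stop. A spring pulls it in, 1 N at 0, 3 N at the mark, plus 0.5 N friction: let go, it runs back. The leg is a flat tube under the bar, y -12..12, top z 18 (a foot under the bar to z 23): fingertips above z 24 pass along the whole free bar.
- bar_mid (a point): On the leg: middle of the front bar's top edge (y 0, z 46; x -15 with the leg in, -55 at the mark). Bar 12 thick (x), z 20..46, along y, free from y -87 to 87. At each end (y +-107) a dark block 40 x 40, top z 46: the right one has an orange pad to z 66, the left one the empty socket.
- bar_grip (a point): On the leg: middle of the bar's top edge at y +66 (z 46), between the open lever and the left end block: a good place to straddle the bar from above, fingers closing along the rest's x, fingertips some 20 below the top edge.
- socket (a point): On the leg: centre of the mouth of the square socket, on top of the left end block (z 46, y +107). Hole 23 x 23 with a 2 chamfer, 26 deep, sides parallel to the rest's x and y; moves with the leg.
- pointer_tip (a point): Tip of the short black pointer on the leg that runs over the scale tongue (z 6, y -62), always 27 in front (-x) of the bar's middle.
- length_mark (a point): Middle of the red line across the white scale tongue (3 wide); the pointer tip stands over it when the leg is at the mark (same x in the rest's frame; y both -62).
- cam_lever (a joint): Red cam lever's angle (rad): 0 fully open (start 0 to 0.1), 1.1 fully closed at its stop. Open it points forward and 0.55 rad to the left (+y), closed 0.55 rad to the right. Friction 0.1 N m (2 N at the bar); stays where left. Fingers straddling the bar at bar_grip and sliding along it to the right (-y), bar kept between them, push it shut after about 70 to 80 mm.
- lever_axis (a point): The lever's upright turning axis, at z 60 on the collar (x 5, y 0). The lever reaches 82 from it, 12 wide, z 50..59, so it passes 4 over the bar.
- lever_tip (a point): Near the outer end of the red lever on its top face (z 59), 76 from its axis.
- plug: Loose rest block standing upright on the counter at the left: dark square shank 20 x 20, 22 long (lowest 6 are 17 x 17), under an orange head 32 x 32 x 20 with sides parallel to the shank's; 42 tall, 40 to 90 g. Origin centre of the shank's foot. Fully home, the head sits on the end block, the origin 22 below the socket's mouth; any quarter turn fits.
- reducer: loose black cast iron reducer ring, 140 dia x 8; origin centre of underside; to be left alone
- moka_pot: loose faceted aluminium moka pot on the ring, 94 dia, 166 tall, black handle; origin centre of its base; to be left alone
- trivet: green silicone trivet, 150 dia x 7, stuck flat to the counter; origin centre of underside; to be left alone
- canister: loose stainless canister, 104 dia, 160 tall; origin centre of underside; to be left alone
- bowl: loose white ceramic bowl, 110 dia, 50 tall; origin centre of underside; to be left alone
- mug: loose blue mug, 80 dia, 90 tall; origin centre of underside; to be left alone
- stir_stick: loose wooden stirring stick 190 x 14 x 6 lying along its x; origin centre of underside; to be left alone
Mind the look-alikes: they are no part of the job. Several things look just like the plug: the one meant starts nearest to the robot's base.

How it is judged:
On the way, in this order (a step that is already met when the one before it is completed fails the run):
1. the block is fully home in the socket and let go of (z of plug in the frame of socket below -0.018 m and horizontal distance between plug and socket below 0.005 m and angle between plug's own z axis and vertical below 0.1 rad and contact force between the fingers and plug below 0.3 N), for 0.2 s.
2. the leg is held in the fingers at the length mark, the lever still open (x of pointer_tip in the frame of length_mark between -0.005 and 0.005 m and contact force between the fingers and rest_leg above 1 N and value of joint cam_lever below 0.35 rad), for 0.2 s.
At the end, for the whole second after the job is handed in: The block is still home in the socket (foot at least 18 mm below the mouth, within 5 mm of its centre, tilted under 0.1 rad), the pointer within 5 mm of the red mark, the fingers bear on the leg with more than 1 N, and the cam lever is closed beyond 1.0 rad of 1.1 (z of plug in the frame of socket below -0.018 m and horizontal distance between plug and socket below 0.005 m and angle between plug's own z axis and vertical below 0.1 rad and x of pointer_tip in the frame of length_mark between -0.005 and 0.005 m and contact force between the fingers and rest_leg above 1 N and value of joint cam_lever above 1 rad); the arm keeps its last pose, push and grip.
It fails at once if the lever is moved towards closed while the leg is more than 8 mm off the mark (value of joint cam_lever above 0.35 rad and not (x of pointer_tip in the frame of length_mark between -0.008 and 0.008 m)).
It fails at once if another kitchen thing is pushed more than 30 mm (distance of any of reducer, moka_pot, canister, bowl, mug, stir_stick from where it was at the start of the episode above 0.03 m).
It also fails if it takes over 51 s, if anything falls off the work surface, if the arm or the gripper's body presses on something with over 40 N, if the wrist force passes 120 N, or if a joint passes its speed limit or range.

## Robot

A 7-joint arm with a two-finger parallel gripper is mounted at the origin on the work surface. World frame = base frame: x ahead of the robot, y to its left, z up, the work surface at z = 0. Lengths are in m, angles in rad, forces in N, time in s.
With the tool pointing down it reaches from about 0.35 to 0.9 m from the base axis. Payload 8.1 kg.
Tool frame: the origin (TCP) lies at the very end of the fingers, on their centre line; the grasp point (between the pads) lies arm.grip_point_offset behind it (arm.grip_point_offset is the distance from the TCP to the grasp point, in m); z points along the fingers, y is the line along which they close (so a half turn about z gives the same grasp; the last joint's range is limited). The gripper opens to 92 mm and grips with 3 to 60 N. Pads are 19 mm wide; open, the fingers measure 130 mm over their backs; the gripper's body (75 mm by 190 mm) begins 47 mm behind the grasp point.
Start: joints at [1.033, 0.434, 0.025, 1.573, -0.012, 1.134, -0.075], TCP at [0.263, -0.567, 0.227] pointing down, gripper open.
Joint ranges: [-2.62, 2.62], [-0.44, 2.09], [-1.27, 1.32], [0.08, 2.57], [-1.32, 4.46], [0.12, 2], [-2.74, 2.74]. Speed limits (rad/s): [2.22, 2.22, 3.01, 3.01, 3.14, 3.14, 3.14].

## Interface

Orientations are given as a rotation vector (axis times angle).
In Python, from cell import arm gives the robot as it stands. The module is installed in compiled form; this text tells all that it offers.
- The arm moves only by the shell command python3 -m creep 'ROWS' [OPENING] [FORCE]. ROWS is JSON, a list of rows, each a list of 6 numbers: the shift along the tool's x, y, z scaled (see below), then the turn, a rotation vector about the tool's x, y, z scaled (see below). A call has 1 to 20 rows; each row shifts and turns the commanded pose from where the row before left it, along the tool's axes as they then stand; what a row does not reach is not made up. The controller multiplies each number of a shift by 0.4 m and each number of a turn by 120 degrees. A row lasts 1/12 s, in which the tool goes at most 41.7 mm and 7.16 degrees, less where a joint would pass 70% of its speed; a pose out of reach is approached as far as the arm can. A call with a number of a shift or a turn outside -1 to 1 is refused whole. A call with a gripper value outside its range is refused whole. OPENING is the closure, from -1 (fully open) to 1 (shut), set as the call begins (- or left out, the last holds). The fingers move at their own pace and stop on an object; FORCE is the grip in N (left out, the last holds). Time passes only in rows, so rows that do not move let the fingers close. It gives the time, the measured TCP pose, the force, the opening and the grip force at its end, in the units of the state.
- arm.observe(): the state, without advancing time (a new reading comes with each control period).
- arm.get_image(name): name is "scene" or "side" or "wrist"; returns a dict with "frame" (420x560x3 uint8, red, green, blue), "intrinsics" (3x3 intrinsics, pixels), "distortion" ([k1, k2, p1, p2, k3] as OpenCV has them; the pictures are not rectified), "rvec" (rotation vector, rad) and "tvec" (3), from world to camera coordinates, as OpenCV has them; the wrist camera has in their place "mount" (4x4, takes a point from camera to tool coordinates, whose origin is the TCP and whose axes are the flange's). Camera axes: x right, y down, z forward; pixel columns grow to the right and rows downward; lengths in m; the calibration is good to about 2 mm. A picture is of the moment at which its call begins: read the wrist's pose just before it. There is no depth.
- arm.sign_off(): hands the job in; it is judged then, once.
The state is a dict: "clock": time; "joints": joint angles; "dq": joint speeds; "joint_efforts": joint torques, N m; "position": TCP position; "ee_rot": TCP orientation; "force": force on the tool from outside, world axes, zero at the start; "ft_torque": the same for the moment, N m; "width": opening from 0.0 (shut) to 1.0 (fully open); "gripper_force": force on a finger pad.
Only numpy, scipy, OpenCV 4.12 (cv2) and the standard library are available. Lean on these libraries where they do the work, as an engineer would, in place of code of your own. Each camera call takes 0.05 s, during which the arm holds its last target. There are 200 camera calls.

## Working session

There is one attempt and no reset: what is moved stays moved. The work goes in short steps, Python scripts to look and compute and a shell command to move; the robot and the scene stay as the last step left them, time stands still between calls to the robot, and variables do not carry over. Pictures are saved under pics/ and viewed, at most 10 in all, crops included, and the job is handed in when it is done.

```bash
mkdir -p pics; cat > h.py <<'E'
import numpy as np, cv2
from cell import arm
from scipy.spatial.transform import Rotation as R
def shot(n):
    s=arm.observe(); im=arm.get_image(n)
    if n=="wrist":
        T=np.eye(4);T[:3,:3]=R.from_rotvec(s["ee_rot"]).as_matrix();T[:3,3]=s["position"]
        C=T@np.array(im["mount"])
    else:
        A=R.from_rotvec(np.ravel(im["rvec"])).as_matrix();C=np.eye(4);C[:3,:3]=A.T;C[:3,3]=-A.T@np.ravel(im["tvec"])
    im["C"]=C; return im
def ray(im,p):
    u=cv2.undistortPoints(np.array([[p]],float),np.array(im["intrinsics"]),np.array(im["distortion"]))[0,0]
    return im["C"][:3,3],im["C"][:3,:3]@np.r_[u,1]
def onz(im,p,z):
    o,d=ray(im,p); return o+d*(z-o[2])/d[2]
def proj(im,P):
    Ci=np.linalg.inv(im["C"]);rv=R.from_matrix(Ci[:3,:3]).as_rotvec()
    return cv2.projectPoints(np.array(P,float).reshape(-1,1,3),rv,Ci[:3,3],np.array(im["intrinsics"]),np.array(im["distortion"]))[0][:,0]
def tri(im1,p1,im2,p2):
    A=[];b=[]
    for im,p in((im1,p1),(im2,p2)):
        o,d=ray(im,p);d=d/np.linalg.norm(d);M=np.eye(3)-np.outer(d,d);A.append(M);b.append(M@o)
    return np.linalg.lstsq(np.vstack(A),np.hstack(b),rcond=None)[0]
def save(im,f): cv2.imwrite("pics/"+f,im["frame"][:,:,::-1])
np.set_printoptions(precision=4,suppress=True)
E
python3 - <<'E'
from h import *
s=arm.observe();print({k:np.round(v,3) for k,v in s.items()},arm.grip_point_offset)
print(R.from_rotvec(s["ee_rot"]).as_matrix())
for n in("scene","side"):
    i=shot(n);save(i,n+"0.png");print(n,i["C"])
i=shot("wrist");print(i["mount"],i["intrinsics"])
E
```

```text
{'clock': np.float64(0.0), 'joints': array([ 1.033,  0.435,  0.025,  1.574, -0.012,  1.134, -0.075]), 'dq': array([ 0.001,  0.002,  0.001,  0.002,  0.001, -0.001, -0.002]), 'joint_efforts': array([  0.001, -66.784,   0.986, -31.445,  -0.06 ,   0.043,   0.   ]), 'position': array([ 0.263, -0.566,  0.226]), 'ee_rot': array([-3.066, -0.677,  0.001]), 'force': array([ 0.857, -0.081, -0.834]), 'ft_torque': array([0.015, 0.003, 0.004]), 'gripper_force': np.float64(0.0), 'width': np.float64(0.997)} 0.0188
[[ 0.907   0.4211 -0.0008]
 [ 0.4211 -0.907   0.0014]
 [-0.0001 -0.0016 -1.    ]]
scene [[ 0.7037  0.5342 -0.4684  1.1752]
 [ 0.7104 -0.5203  0.4739 -0.6757]
 [ 0.0094 -0.6663 -0.7456  1.1561]
 [ 0.      0.      0.      1.    ]]
side [[-0.907  -0.2924  0.303   0.1425]
 [-0.4211  0.6316 -0.651   0.7979]
 [-0.001  -0.7181 -0.696   0.8793]
 [ 0.      0.      0.      1.    ]]
[[ 0.0001 -0.9532 -0.3023  0.0822]
 [ 1.      0.0001  0.0002 -0.0005]
 [-0.0002 -0.3023  0.9532 -0.157 ]
 [ 0.      0.      0.      1.    ]] [[304.997    0.     278.3894]
 [  0.     304.997  210.6632]
 [  0.       0.       1.    ]]
```

View pics/scene0.png

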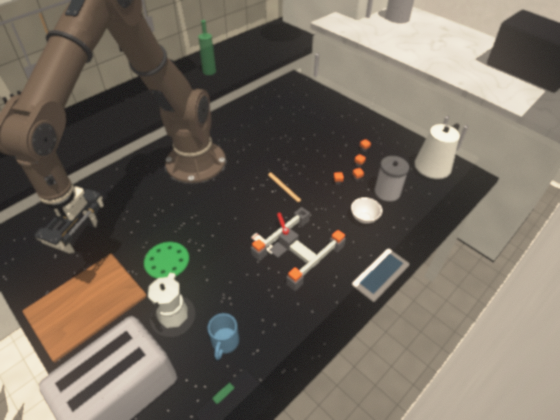

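View pics/side0.png

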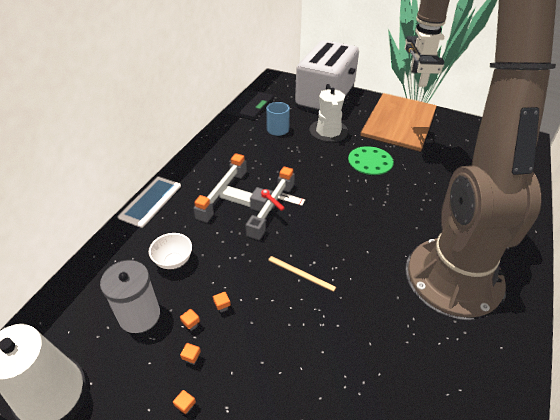

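Scene view: the rest is at about (290,245), its empty socket at (303,216) and the red lever at (283,222). Four loose orange blocks could be taken for the plug, at scene (339,177), (358,173), (360,160), (365,144) and side (222,301), (190,319), (190,353), (184,401). The rest's fixed orange pads, at scene (259,246), (338,237), (295,275), are not loose. Next I measure all of these.

```bash
cat > m1.py <<'E'
from h import *
def blobs(im,kind,amin=15):
    h=cv2.cvtColor(im["frame"],cv2.COLOR_RGB2HSV);H,S,V=[h[:,:,k].astype(int) for k in range(3)]
    if kind=="o": m=(H>=5)&(H<=14)&(S>170)&(V>120)
    else: m=((H<=3)|(H>=174))&(S>150)&(V>90)
    n,l,st,c=cv2.connectedComponentsWithStats(m.astype(np.uint8)); return [(c[i],st[i,4],l==i) for i in range(1,n) if st[i,4]>=amin]
if __name__=="__main__":
    a,b=shot("scene"),shot("side")
    for k in "or":
        A,B=blobs(a,k),blobs(b,k)
        print(k,"scene",[(x[0].round(1).tolist(),int(x[1])) for x in A]);print("side",[(x[0].round(1).tolist(),int(x[1])) for x in B])
        for x in A:
            for y in B:
                P=tri(a,x[0],b,y[0]); e=np.linalg.norm(proj(a,P)-x[0])+np.linalg.norm(proj(b,P)-y[0])
                if e<6 and 0<P[2]<.12: print(k,x[0].round(),y[0].round(),P,"err",round(e,1),"r",np.hypot(*P[:2]).round(3))
    cr=b["frame"][270:420,130:280];cv2.imwrite("pics/crop1.png",cv2.resize(cr,None,fx=4,fy=4,interpolation=cv2.INTER_CUBIC)[:,:,::-1])
E
python3 m1.py
```

```text
o scene [([365.0, 143.3], 58), ([359.6, 158.4], 66), ([357.9, 172.1], 72), ([338.4, 176.0], 76), ([337.8, 235.1], 82), ([257.7, 244.9], 67), ([294.3, 273.5], 96)]
side [([237.1, 159.6], 81), ([285.8, 173.2], 80), ([201.7, 202.8], 87), ([221.9, 303.2], 92), ([190.0, 320.7], 108), ([190.7, 354.6], 117), ([185.0, 403.5], 123)]
o [365. 143.] [185. 404.] [0.4435 0.5744 0.0286] err 0.5 r 0.726
o [360. 158.] [190. 321.] [0.5158 0.4306 0.0748] err 1.3 r 0.672
o [360. 158.] [191. 355.] [0.4892 0.4788 0.0289] err 0.1 r 0.685
o [358. 172.] [190. 321.] [0.5357 0.4084 0.0283] err 0.0 r 0.674
o [338. 176.] [222. 303.] [0.4945 0.3357 0.0267] err 0.1 r 0.598
o [338. 235.] [202. 203.] [0.6988 0.0857 0.0547] err 0.7 r 0.704
o [258. 245.] [286. 173.] [ 0.5386 -0.1355  0.0524] err 1.0 r 0.555
o [294. 273.] [237. 160.] [ 0.7029 -0.1304  0.0547] err 1.0 r 0.715
r scene [([280.5, 219.0], 64)]
side [([272.8, 200.2], 133)]
r [281. 219.] [273. 200.] [ 0.5179 -0.0048  0.0599] err 2.8 r 0.518
```

View pics/crop1.png

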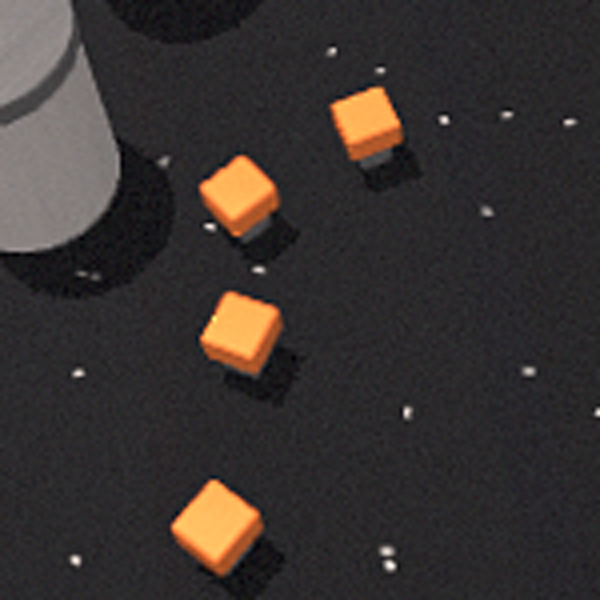

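```bash
python3 -m creep '[[0,0,-0.005,0,0,-0.0543],[0,0,-0.005,0,0,-0.0543],[0,0,-0.005,0,0,-0.0543],[0,0,-0.005,0,0,-0.0543],[0,0,-0.005,0,0,-0.0543],[0,0,-0.005,0,0,-0.0543],[0,0,-0.005,0,0,-0.0543],[0,0,-0.005,0,0,-0.0543],[0,0,-0.005,0,0,-0.0543],[0,0,-0.005,0,0,-0.0543]]' -1
python3 -m creep '[[0.04,0.02,0,0,0,0],[0.08,0.04,0,0,0,0],[0.083,0.041,0,0,0,0],[0.083,0.041,0,0,0,0],[0.083,0.041,0,0,0,0],[0.083,0.041,0,0,0,0],[0.083,0.041,0,0,0,0],[0.083,0.041,0,0,0,0],[0.083,0.041,0,0,0,0],[0.083,0.041,0,0,0,0],[0.083,0.041,0,0,0,0],[0.083,0.041,0,0,0,0],[0.083,0.041,0,0,0,0],[0.083,0.041,0,0,0,0],[0.083,0.041,0,0,0,0],[0.083,0.041,0,0,0,0],[0.083,0.041,0,0,0,0],[0.04,0.02,0,0,0,0],[0,0,0,0,0,0],[0,0,0,0,0,0]]'
python3 - <<'E'
from h import *
s=arm.observe();print(s["clock"],s["joints"],s["position"],R.from_rotvec(s["ee_rot"]).as_matrix())
i=shot("wrist");save(i,"w1.png")
P=proj(i,[[.4945,.3357,.042],[.55,-.023,.046]]);print(P)
E
```

```text
clock: 1.08
position: [0.2631, -0.5668, 0.2467]
ee_rot: [-2.214, -2.229, -0.0]
force: [-0.2, 0.1, -0.0]
width: 1.001
gripper_force: 0.0
clock: 2.75
position: [0.5406, -0.0035, 0.2465]
ee_rot: [-2.217, -2.225, 0.0]
force: [-0.5, -0.5, -0.5]
width: 1.002
gripper_force: 0.0
2.75 [ 0.3071  0.3339 -0.5225  1.7177  0.1808  1.1386 -0.264 ] [ 0.5406 -0.0035  0.2465] [[-0.0037  1.     -0.0005]
 [ 1.      0.0037  0.0002]
 [ 0.0002 -0.0005 -1.    ]]
[[ 232.8762 -150.2931]
 [ 286.1875  201.8883]]
```

View pics/w1.png

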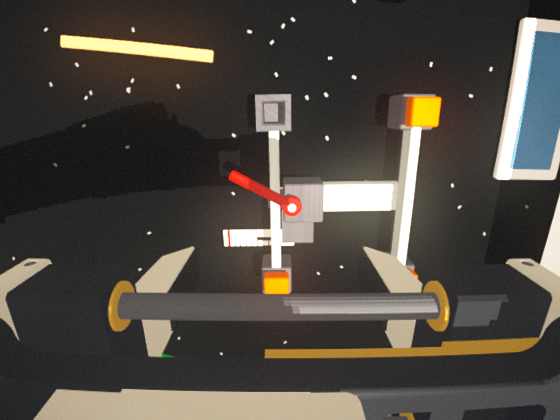

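Crop: the chosen block (crop (367,120), side (222,301)) stands alone, upright on its dark shank, with the canister well off to the left. Wrist view: socket at (272,112), lever axis (292,206), lever tip (235,176), scale tongue and red mark near (229,238).

```bash
python3 -m creep '[[0.04,-0.006,0,0,0,0],[0.084,-0.0125,0,0,0,0],[0.084,-0.0125,0,0,0,0],[0.084,-0.0125,0,0,0,0],[0.084,-0.0125,0,0,0,0],[0.084,-0.0125,0,0,0,0],[0.084,-0.0125,0,0,0,0],[0.084,-0.0125,0,0,0,0],[0.04,-0.006,0,0,0,0],[0,0,0,0,0,0],[0,0,0,0,0,0]]'
python3 - <<'E'
from h import *; from m1 import blobs; import pickle
s=arm.observe();print(s["clock"],s["joints"],s["position"])
i=shot("wrist");save(i,"w2.png");pickle.dump(i,open("w2.pkl","wb"))
for c,a,m in blobs(i,"o",100):
    cs=cv2.findContours(m.astype(np.uint8),cv2.RETR_EXTERNAL,cv2.CHAIN_APPROX_NONE)[0][0]
    r=cv2.minAreaRect(cs);b=cv2.boxPoints(r);W=np.array([onz(i,p,.042) for p in b])
    print(c,a,"W",W[:,:2].mean(0),np.linalg.norm(W[1]-W[0]),np.linalg.norm(W[2]-W[1]),[np.degrees(np.arctan2(*(W[k+1]-W[k])[[1,0]])) for k in(0,1)])
print(proj(i,[.4945,.3357,.042]))
E
```

```text
clock: 3.72
position: [0.5006, 0.2617, 0.2466]
ee_rot: [2.22, 2.222, -0.001]
force: [0.4, -0.6, -0.0]
width: 1.0
gripper_force: 0.0
3.7167 [-0.1386  0.3895 -0.6003  1.6565  0.236   1.1694 -0.7959] [0.5006 0.2617 0.2466]
[270.3092   2.8882] 152 W [0.4914 0.4578] 0.031382078546035315 0.005743803561175504 [np.float64(-0.051559385886046076), np.float64(-89.6728246549172)]
[307.9241  61.8   ] 145 W [0.5362 0.4047] 0.034984120181797265 0.03308254757103789 [np.float64(68.83792236599771), np.float64(-18.418143079673953)]
[274.6131 128.0146] 137 W [0.4964 0.3326] 0.03330379899614806 0.0331830567861132 [np.float64(48.79956135029226), np.float64(-38.567818415048805)]
[[273.2606 122.1175]]
```

View pics/w2.png

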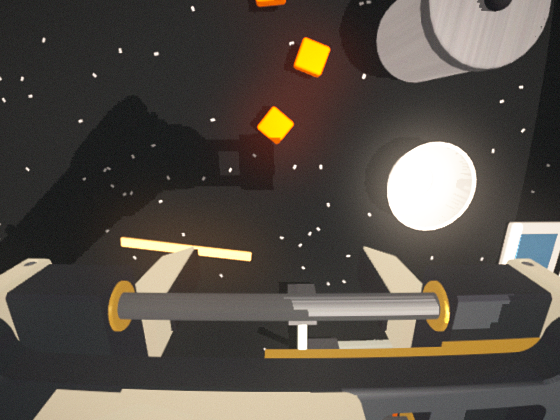

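Wrist view: the plug is at (275,125), turned about 45°, with a look-alike at (312,57), the bowl at (431,186) and the canister beyond. The fingers should close along about -40° to stay clear of the look-alike. I'll refine the mask and lower for a second view.

```bash
cat > m2.py <<'E'
from h import *
import pickle
def quad(im,near,z=.042,hmax=32):
    h=cv2.cvtColor(im["frame"],cv2.COLOR_RGB2HSV);m=((h[:,:,0]>=4)&(h[:,:,0]<=hmax)&(h[:,:,1]>150)&(h[:,:,2]>170)).astype(np.uint8)
    n,l,st,c=cv2.connectedComponentsWithStats(m)
    k=min((i for i in range(1,n) if st[i,4]>60),key=lambda i:np.linalg.norm(c[i]-near))
    cs=max(cv2.findContours((l==k).astype(np.uint8),cv2.RETR_EXTERNAL,cv2.CHAIN_APPROX_NONE)[0],key=len)
    r=cv2.minAreaRect(cs);b=cv2.boxPoints(r);W=np.array([onz(im,p,z) for p in b])
    return c[k],st[k],r,W
def rep(im,near,**k):
    c,st,r,W=quad(im,near,**k)
    print("c",c,"st",st,"rect",r,"W",W.mean(0),[np.linalg.norm(W[i+1]-W[i]).round(4) for i in(0,1)],[np.degrees(np.arctan2(*(W[i+1]-W[i])[[1,0]])).round(1) for i in(0,1)])
    return r[0]
E
python3 - <<'E'
from m2 import *
i=pickle.load(open("w2.pkl","rb"));rep(i,(275,125))
E
python3 -m creep '[[0.04,0,0.04,0,0,0],[0.05,-0.005,0.06,0,0,0],[0.02,-0.005,0.06,0,0,0],[0,0,0.06,0,0,0],[0,0,0.02,0,0,0],[0,0,0,0,0,0],[0,0,0,0,0,0]]'
python3 - <<'E'
from m2 import *
s=arm.observe();print(s["position"],s["joints"])
j=shot("wrist");pickle.dump(j,open("w3.pkl","wb"));save(j,"w3.png")
i=pickle.load(open("w2.pkl","rb"))
p=rep(i,(275,125));q=rep(j,proj(j,[.496,.333,.042])[0]);print(tri(i,p,j,q))
E
```

```text
c [275.0911 124.8153] st [257 106  37  38 823] rect ((275.1585388183594, 124.92684936523438), (28.892148971557617, 29.048322677612305), 38.65980911254883) W [0.4967 0.3324 0.042 ] [np.float64(0.0326), np.float64(0.0324)] [np.float64(50.0), np.float64(-37.4)]
clock: 4.35
position: [0.4974, 0.3049, 0.1512]
ee_rot: [2.222, 2.219, -0.001]
force: [0.1, -0.0, 0.3]
width: 1.0
gripper_force: 0.0
[0.4974 0.3049 0.1512] [-0.241   0.5083 -0.5718  1.7334  0.3204  0.9946 -0.9334]
c [275.0911 124.8153] st [257 106  37  38 823] rect ((275.1585388183594, 124.92684936523438), (28.892148971557617, 29.048322677612305), 38.65980911254883) W [0.4967 0.3324 0.042 ] [np.float64(0.0326), np.float64(0.0324)] [np.float64(50.0), np.float64(-37.4)]
c [277.306  177.1574] st [ 254  153   48   49 1353] rect ((277.2731628417969, 177.48965454101562), (37.00724411010742, 37.64295196533203), 39.47245788574219) W [0.4963 0.3336 0.042 ] [np.float64(0.0333), np.float64(0.0325)] [np.float64(50.1), np.float64(-39.4)]
[0.4964 0.3323 0.0341]
```

```bash
python3 -m creep '[[0,0,0,0,0,0.0554],[0,0,0,0,0,0.0554],[0,0,0,0,0,0.0554],[0,0,0,0,0,0.0554],[0,0,0,0,0,0.0554],[0,0,0,0,0,0.0554],[0,0,0,0,0,0],[0,0,0,0,0,0]]'
cat > d.py <<'E'
from h import *
import sys
# target x y z [yaw of tool y deg] -> shift in tool units
t=np.array([float(v) for v in sys.argv[1:4]]);s=arm.observe();M=R.from_rotvec(s["ee_rot"]).as_matrix()
print("clk",s["clock"],"pos",s["position"],"ytool az",np.degrees(np.arctan2(M[1,1],M[0,1])),"z",M[:,2],"F",s["force"])
print("shift units",M.T@(t-s["position"])/.4,"q",s["joints"])
E
python3 d.py .4965 .3332 .026
```

```text
clock: 5.07
position: [0.4972, 0.3067, 0.1522]
ee_rot: [2.843, 1.336, 0.004]
force: [0.9, 0.5, -0.6]
width: 0.997
gripper_force: 0.0
clk 5.0667 pos [0.4972 0.3067 0.1522] ytool az -39.64774526550259 z [ 0.0023  0.0009 -1.    ] F [ 0.9486  0.4932 -0.5618]
shift units [ 0.0491 -0.044   0.3157] q [-0.3571  0.4752 -0.4037  1.7426  0.2212  0.9663 -1.5387]
```

```bash
python3 -m creep '[[0.025,-0.022,0.03,0,0,0],[0.024,-0.022,0.05,0,0,0],[0,0,0.06,0,0,0],[0,0,0.06,0,0,0],[0,0,0.05,0,0,0],[0,0,0.035,0,0,0],[0,0,0.02,0,0,0],[0,0,0.01,0,0,0],[0,0,0,0,0,0],[0,0,0,0,0,0]]'
python3 d.py .4965 .3332 .026
```

```text
clock: 5.9
position: [0.496, 0.3333, 0.0256]
ee_rot: [-2.844, -1.333, -0.002]
force: [-0.5, -0.6, 0.1]
width: 1.001
gripper_force: 0.0
clk 5.9 pos [0.496  0.3333 0.0256] ytool az -39.77196372078229 z [ 0.0009  0.0008 -1.    ] F [-0.4646 -0.5563  0.1191]
shift units [ 0.0006  0.001  -0.001 ] q [-0.4408  0.6479 -0.349   1.8131  0.3133  0.7338 -1.6532]
```

Close, then lift a bit; measure the socket next.

```bash
python3 -m creep '[[0,0,0,0,0,0],[0,0,0,0,0,0],[0,0,0,0,0,0],[0,0,0,0,0,0],[0,0,0,0,0,0],[0,0,0,0,0,0],[0,0,0,0,0,0],[0,0,0,0,0,0],[0,0,0,0,0,0],[0,0,0,0,0,0]]' 1 20
python3 -m creep '[[0,0,-0.03,0,0,0],[0,0,-0.06,0,0,0],[0,0,-0.08,0,0,0],[0,0,-0.08,0,0,0],[0,0,-0.08,0,0,0],[0,0,-0.05,0,0,0],[0,0,0,0,0,-0.0554],[0,0,0,0,0,-0.0554],[0,0,0,0,0,-0.0554],[0,0,0,0,0,-0.0554],[0,0,0,0,0,-0.0554],[0,0,0,0,0,-0.0554],[0,0,0,0,0,0]]'
python3 d.py .55 .05 .19
```

```text
clock: 6.73
position: [0.4955, 0.3329, 0.0247]
ee_rot: [2.845, 1.332, -0.0]
force: [0.8, 0.0, -0.7]
width: 0.348
gripper_force: 19.9
clock: 7.82
position: [0.4954, 0.3327, 0.1774]
ee_rot: [2.214, 2.229, -0.0]
force: [0.2, 0.6, -1.2]
width: 0.349
gripper_force: 19.9
clk 7.8167 pos [0.4954 0.3327 0.1774] ytool az 0.37311743690751176 z [ 0. -0. -1.] F [ 0.1766  0.578  -1.1765]
shift units [-0.7076  0.132  -0.0316] q [-0.2818  0.5017 -0.5777  1.6707  0.3057  1.0606 -0.9474]
```

```bash
python3 -m creep '[[-0.04,0.005,-0.02,0,0,0],[-0.08,0.01,-0.02,0,0,0],[-0.09,0.01,-0.02,0,0,0],[-0.09,0.01,0,0,0,0],[-0.09,0.01,0,0,0,0],[-0.09,0.01,0,0,0,0],[-0.09,0.01,0,0,0,0],[-0.08,0.01,0,0,0,0],[-0.05,0.01,0,0,0,0],[-0.03,0.003,0,0,0,0],[0,0,0,0,0,0],[0,0,0,0,0,0]]'
python3 - <<'E'
from m2 import *
s=arm.observe();print(s["position"],s["joints"])
i=shot("wrist");pickle.dump(i,open("w4.pkl","wb"));save(i,"w4.png")
big=cv2.resize(i["frame"],None,fx=1.4,fy=1.4,interpolation=cv2.INTER_CUBIC);cv2.imwrite("pics/w4b.png",big[:,:,::-1])
a=pickle.load(open("w4.pkl","rb"))
E
```

```text
clock: 8.82
position: [0.5309, 0.0417, 0.2011]
ee_rot: [-2.222, -2.22, -0.001]
force: [-0.6, -0.1, -0.4]
width: 0.347
gripper_force: 19.9
[0.5309 0.0417 0.2011] [ 0.2414  0.368  -0.5506  1.7984  0.2199  1.0361 -0.393 ]
```

View pics/w4b.png

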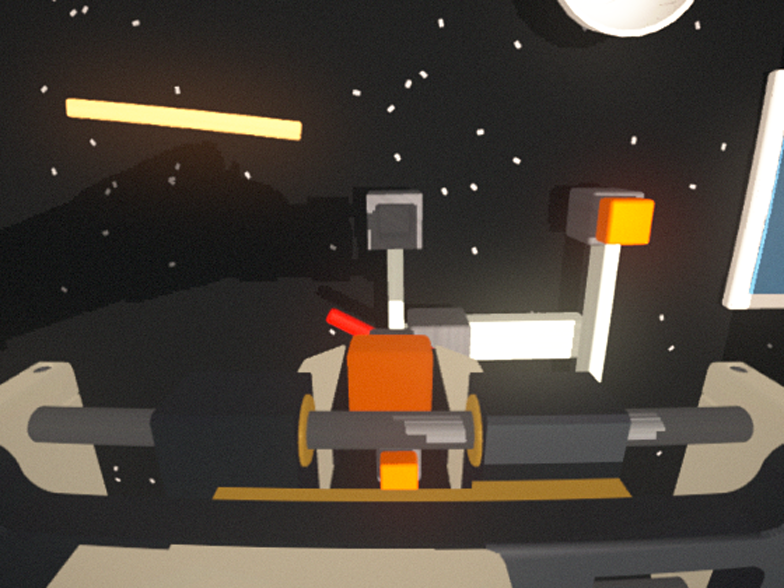

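The w4 view shows the plug upright in the fingers at (279,270), and the socket block's light top face with the dark hole at (282,158). I'll measure it from w4 and w1.

```bash
python3 - <<'E'
from m2 import *
i=pickle.load(open("w4.pkl","rb"))
w=dict(i);w["frame"]=cv2.imread("pics/w1.png")[:,:,::-1].copy()
T=np.eye(4);T[:3,:3]=R.from_rotvec([-2.217,-2.225,0]).as_matrix();T[:3,3]=[0.5406,-0.0035,0.2465];w["C"]=T@np.array(i["mount"])
pickle.dump(w,open("w1.pkl","wb"))
g=cv2.cvtColor(i["frame"],cv2.COLOR_RGB2GRAY);print(g[132:184:2,254:312:2])
g=cv2.cvtColor(w["frame"],cv2.COLOR_RGB2GRAY);print(g[90:136:2,248:300:2])
E
```

```text
[[ 38  40  38  41  38  36  38  38  38  43  37  38  44  35  39  36  36  35
   37  43  40  33  31  37  36  35  37  40  38]
 [ 25  29  26  25  29  19  28  23  27  25  27  27  26  23  24  22  24  26
   32  30  39  35  37  37  36  35  36  39  37]
 [ 27  20  29  26  30  56  52  53  52  53  57  51  61  62  62  57  58  58
   59  66  66  62  65  39  34  36  39  35  39]
 [ 26  25  28  23  66  86  89  85  85  87  88 110 105 106 107 103 109 123
  127 126 124 129 120 137  43  34  40  40  41]
 [ 29  25  24  24 165 166 168 171 165 163 163 170 173 176 173 175 173 173
  176 183 179 178 178 175  48  35  40  35  35]
 [ 21  24  22  27 165 166 166 167 169 167 162 160 164 170 174 173 177 173
  172 174 179 176 178 172  45  37  39  42  42]
 [ 26  23  19  25 167 164 166 166 167 170 170 165 160 160 171 172 172 178
  175 174 168 179 181 175  49  38  38  39  37]
 [ 25  21  23  26 169 170 164 133  77  77  76  74  77  75  72  72  72  74
   77  76  75 125 174 177  51  43  35  35  37]
 [ 21  26  32  27 174 171 170  85  66  78  71  82  79  75  75  79  75  76
   75  71  76  75 175 171  45  36  35  38  41]
 [ 33  26  
[... 3854 characters left out ...]
92  92  94
  122 190 188 177  47  50  47  48]
 [ 41  34  32  30 177 180 183 152 142 137 145 143 143 137 138 142 140 138
  143 194 192 177  52  52  48  45]
 [ 39  36  34  34 176 175 183 184 184 177 177 182 185 184 189 184 186 182
  182 194 195 182  50  49  47  46]
 [ 46  48  45  37 168 178 179 182 182 183 182 177 181 182 185 186 191 187
  187 184 191 184  53  50  45  51]
 [ 44  49  43  50 147 186 177 175 175 176 176 206 212 214 224 206 165 184
  164 167 161 151  48  50  51  51]
 [ 43  47  45  42  55  53  48  51  44  46 160 255 255 255 255 255  64 253
  232  50  50  50  49  48  49  50]
 [ 46  43  37  39  36  33  36  35  40  35 160 255 255 255 255 255  35 145
  239  58  51  51  53  53  53  50]]
```

```bash
python3 - <<'E'
from m2 import *
a=pickle.load(open("w1.pkl","rb"));b=pickle.load(open("w4.pkl","rb"))
for p,q in(((272.8,112.6),(281.3,157.8)),((273.2,112.8),(281.3,157.8))): print("tri",tri(a,p,b,q),onz(a,p,.046),onz(b,q,.046))
def edges(im,rows,lo,hi,thr):
    g=cv2.cvtColor(im["frame"],cv2.COLOR_RGB2GRAY).astype(float);E=[]
    for r in rows:
        v=g[r,lo:hi];k=np.where(v>thr)[0]
        if len(k)==0: continue
        l,rr=k[0],k[-1]
        L=lo+l-(v[l]-thr)/(v[l]-v[l-1]);Rr=lo+rr+(v[rr]-thr)/(v[rr]-v[rr+1]);E.append((r,L,Rr))
    return np.array(E)
def line(im,E,col,z):
    W=np.array([onz(im,(e[col],e[0]),z)[:2] for e in E]);f=np.polyfit(W[:,1],W[:,0],1);return "yaw %.2f res %.4f"%(np.degrees(np.arctan(-f[0])),np.std(W[:,0]-np.polyval(f,W[:,1])))
for n,im,rows,lo,hi,thr in(("w1bar",a,list(range(138,170))+list(range(245,255)),258,288,120),("w1blk",a,range(97,129),248,300,110),("w4bar",b,range(182,212),270,292,120)):
    E=edges(im,rows,lo,hi,thr);print(n,line(im,E,1,.046),line(im,E,2,.046),E[0],E[-1])
for col,z in((0,0),): pass
# rear/front pads by w1/w4 : rear-left pad in w4, w1
for im,near in((a,(422,110)),(b,(446,157)),(a,(276,283))): rep(im,near,z=.066)
s=arm.observe();M=R.from_rotvec(s["ee_rot"]).as_matrix();print(np.degrees(np.arctan2(M[1,1],M[0,1])))
# lever
from m1 import blobs
for im in(a,b):
    for c,ar,m in blobs(im,"r",40): print("red",c,ar)
E
```

```text
tri [0.5338 0.0813 0.0409] [0.5338 0.0813 0.046 ] [0.5338 0.082  0.046 ]
tri [0.534  0.081  0.0388] [0.5342 0.081  0.046 ] [0.5338 0.082  0.046 ]Traceback (most recent call last):
  File "<stdin>", line 15, in <module>
  File "<stdin>", line 10, in edges
IndexError: index 30 is out of bounds for axis 0 with size 30
```

```bash
python3 - <<'E'
from m2 import *
a=pickle.load(open("w1.pkl","rb"));b=pickle.load(open("w4.pkl","rb"))
def left(im,rows,lo,hi,thr,z):
    g=cv2.cvtColor(im["frame"],cv2.COLOR_RGB2GRAY).astype(float);W=[]
    for r in rows:
        v=g[r,lo:hi];k=np.where(v>thr)[0]
        if len(k)and k[0]>0: l=k[0];W.append(onz(im,(lo+l-(v[l]-thr)/(v[l]-v[l-1]),r),z)[:2])
    W=np.array(W);f=np.polyfit(W[:,1],W[:,0],1)
    for _ in range(3):
        e=W[:,0]-np.polyval(f,W[:,1]);k=abs(e)<max(.0008,2*np.median(abs(e)));f=np.polyfit(W[k,1],W[k,0],1)
    return len(W),k.sum(),"yaw",np.degrees(np.arctan(-f[0])).round(2)
print(left(a,list(range(138,165))+list(range(246,255)),262,282,140,.046),left(a,range(97,129),248,300,110,.046),left(b,range(182,212),268,290,130,.046),left(b,range(182,212),268,290,110,.046))
for im,near in((a,(422,110)),(b,(446,157)),(a,(276,283))): rep(im,near,z=.066)
from m1 import blobs
for n,im in(("w1",a),("w4",b)):
    for c,ar,m in blobs(im,"r",10): print(n,"red",c,ar,onz(im,c,.059))
E
python3 d.py .534 .0815 .1
```

```text
(36, np.int64(36), 'yaw', np.float64(0.76)) (32, np.int64(32), 'yaw', np.float64(1.26)) (30, np.int64(30), 'yaw', np.float64(0.93)) (30, np.int64(30), 'yaw', np.float64(0.81))
c [422.7242 111.2198] st [ 405   96   37   32 1019] rect ((422.8716735839844, 110.9509506225586), (35.271026611328125, 31.18792724609375), 2.4895529747009277) W [0.6952 0.0847 0.066 ] [np.float64(0.0321), np.float64(0.0385)] [np.float64(93.8), np.float64(-0.8)]
c [446.1299 157.3   ] st [ 426  141   42   34 1270] rect ((446.2379455566406, 157.14483642578125), (39.52964782714844, 34.13169860839844), 4.763641834259033) W [0.6941 0.086  0.066 ] [np.float64(0.0328), np.float64(0.0398)] [np.float64(92.9), np.float64(-3.6)]
c [276.0707 282.4475] st [264 271  25  23 552] rect ((276.0, 282.0), (22.0, 24.0), 90.0) W [ 0.5378 -0.1223  0.066 ] [np.float64(0.0298), np.float64(0.0316)] [np.float64(0.2), np.float64(-89.2)]
w1 red [261.7619 190.26  ] 777 [ 0.5211 -0.0053  0.059 ]
w4 red [247.5249 229.8592] 341 [0.4983 0.0085 0.059 ]
clk 8.8667 pos [0.5308 0.0428 0.2011] ytool az 0.08132793675156827 z [ 0.0003  0.0011 -1.    ] F [-0.58    0.3722 -0.772 ]
shift units [0.0965 0.0081 0.2528] q [ 0.2404  0.3681 -0.5516  1.7984  0.2199  1.036  -0.3926]
```

```bash
python3 -m creep '[[0.03,0.003,0.02,0,0,-0.0075],[0.045,0.004,0.05,0,0,0],[0.022,0.001,0.07,0,0,0],[0,0,0.07,0,0,0],[0,0,0.05,0,0,0],[0,0,0.03,0,0,0],[0,0,0.015,0,0,0],[0,0,0,0,0,0],[0,0,0,0,0,0]]'
python3 d.py .534 .0815 .0487
python3 - <<'E'
from m2 import *
a=shot("scene");b=shot("side")
A=cv2.resize(a["frame"][180:300,220:360],None,fx=3,fy=3,interpolation=cv2.INTER_CUBIC);B=cv2.resize(b["frame"][140:260,190:330],None,fx=3,fy=3,interpolation=cv2.INTER_CUBIC)
cv2.imwrite("pics/hov.png",np.hstack([A,B])[:,:800,::-1])
E
```

```text
clock: 9.62
position: [0.5341, 0.0808, 0.0793]
ee_rot: [2.201, 2.241, 0.001]
force: [0.1, 0.7, -0.9]
width: 0.347
gripper_force: 19.9
clk 9.6167 pos [0.5341 0.0808 0.0793] ytool az 1.020921297733768 z [ 0.0007  0.0005 -1.    ] F [ 0.1286  0.6994 -0.8923]
shift units [ 0.0017 -0.0003  0.0765] q [ 0.1176  0.5251 -0.5019  1.9117  0.3461  0.7896 -0.5563]
```

View pics/hov.png

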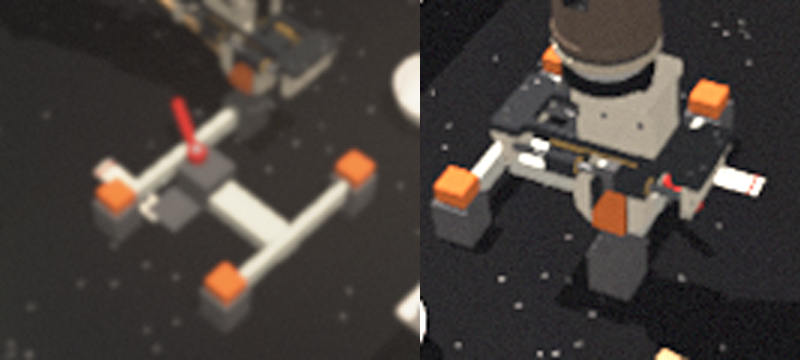

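The plug (scene crop (240,78), side crop (610,212)) hovers directly over the socket block in both views. Descending gently.

```bash
python3 -m creep '[[0.001,0,0.012,0,0,0],[0,0,0.012,0,0,0],[0,0,0.012,0,0,0],[0,0,0.010,0,0,0],[0,0,0,0,0,0]]'
python3 d.py .534 .0815 .0487
```

```text
clock: 10.13
position: [0.5331, 0.0799, 0.0593]
ee_rot: [-2.202, -2.239, 0.002]
force: [-0.5, 0.1, -0.1]
width: 0.346
gripper_force: 19.9
clk 10.1333 pos [0.5331 0.0799 0.0593] ytool az 0.9616438286917688 z [-0.0015 -0.0004 -1.    ] F [-0.5061  0.0597 -0.1464]
shift units [0.0039 0.0023 0.0265] q [ 0.1057  0.5518 -0.4864  1.9284  0.3673  0.7507 -0.5752]
```

```bash
python3 -m creep '[[0,0,0.008,0,0,0],[0,0,0.008,0,0,0],[0,0,0.006,0,0,0],[0,0,0.004,0,0,0],[0,0,0.002,0,0,0],[0,0,0,0,0,0]]'
python3 d.py .534 .0815 .0487
```

```text
clock: 10.63
position: [0.5337, 0.0802, 0.049]
ee_rot: [-2.202, -2.24, 0.0]
force: [-0.1, -0.1, -1.5]
width: 0.345
gripper_force: 19.9
clk 10.6333 pos [0.5337 0.0802 0.049 ] ytool az 0.9714765700378104 z [-0.0002 -0.0001 -1.    ] F [-0.1016 -0.054  -1.5357]
shift units [0.0033 0.0009 0.0007] q [ 0.0983  0.5663 -0.4776  1.9359  0.3795  0.7284 -0.5858]
```

Push another 2 mm to feel the bottom, then release and rise.

```bash
python3 -m creep '[[0,0,0.003,0,0,0],[0,0,0.002,0,0,0],[0,0,0,0,0,0]]'
python3 -m creep '[[0,0,0,0,0,0],[0,0,0,0,0,0],[0,0,0,0,0,0],[0,0,0,0,0,0],[0,0,0,0,0,0],[0,0,0,0,0,0]]' -0.1
python3 -m creep '[[0,0,-0.03,0,0,0],[0,0,-0.05,0,0,0],[0,0,-0.05,0,0,0],[0,0,-0.05,0,0,0],[0,0,-0.05,0,0,0],[-0.03,0,-0.05,0,0,0],[-0.05,0,0,0,0,0],[-0.02,0,0,0,0,0],[0,0,0,0,0,0],[0,0,0,0,0,0]]' -1
python3 - <<'E'
from m2 import *
a=shot("scene");b=shot("side");w=shot("wrist");s=arm.observe();print(s["position"])
pickle.dump((a,b,w),open("p5.pkl","wb"))
A=cv2.resize(a["frame"][180:300,220:360],None,fx=2.5,fy=2.5,interpolation=cv2.INTER_CUBIC);B=cv2.resize(b["frame"][140:260,190:330],None,fx=2.5,fy=2.5,interpolation=cv2.INTER_CUBIC)
t=np.hstack([A,B]);x=cv2.resize(w["frame"][90:270,180:460],(700,450*700//700))[:300] if 0 else w["frame"][60:300,0:560]
c=np.zeros((t.shape[0]+240,700,3),np.uint8);c[:t.shape[0]]=t;c[t.shape[0]:,:560]=x
cv2.imwrite("pics/rel.png",c[:,:,::-1])
E
```

```text
clock: 10.88
position: [0.5341, 0.0803, 0.0482]
ee_rot: [2.202, 2.239, 0.001]
force: [-3.4, -0.9, 11.5]
width: 0.348
gripper_force: 20.0
clock: 11.38
position: [0.5337, 0.0802, 0.047]
ee_rot: [-2.203, -2.24, 0.0]
force: [-0.3, -0.4, 0.4]
width: 0.549
gripper_force: 0.0
clock: 12.22
position: [0.534, 0.0401, 0.1589]
ee_rot: [-2.203, -2.238, 0.001]
force: [-0.0, 1.5, -0.8]
width: 0.992
gripper_force: 0.0
[0.534  0.0414 0.1587]
```

View pics/rel.png

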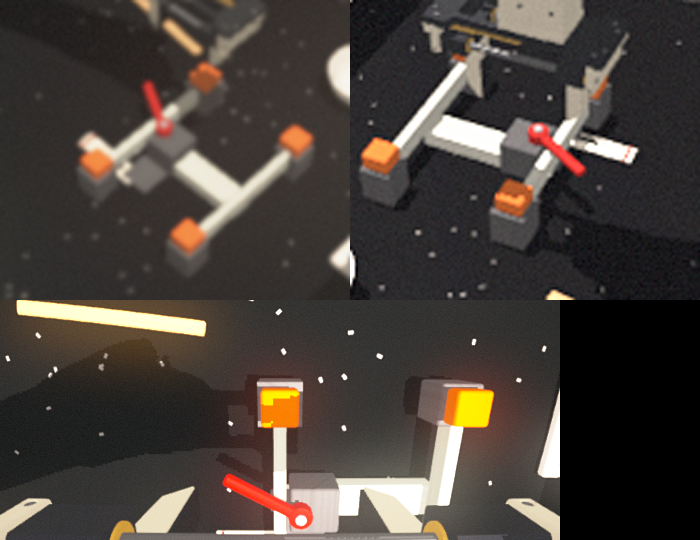

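The plug sits flush like the other three pads (scene crop (205,77), side crop (513,198), wrist crop (280,405)), and about 11 N was felt at the bottom. The lever is still open. Now straddle the bar.

```bash
python3 -m creep '[[-0.004,0.002,0.02,0,0,0],[0,0,0.05,0,0,0],[0,0,0.07,0,0,0],[0,0,0.07,0,0,0],[0,0,0.06,0,0,0],[0,0,0.035,0,0,0],[0,0,0.02,0,0,0],[0,0,0.004,0,0,0],[0,0,0,0,0,0]]' 0.2 10
python3 d.py .5347 .0393 .027
```

```text
clock: 13.12
position: [0.535, 0.0391, 0.0272]
ee_rot: [-2.201, -2.24, 0.001]
force: [-1.0, -0.4, 0.6]
width: 0.419
gripper_force: 0.0
clk 13.1167 pos [0.535  0.0391 0.0272] ytool az 1.0086780615145037 z [-0.0008  0.0002 -1.    ] F [-0.9604 -0.3556  0.6122]
shift units [ 0.0006 -0.0009  0.0004] q [ 0.1572  0.5932 -0.4548  1.9581  0.4008  0.6797 -0.5288]
```

```bash
python3 -m creep '[[0,0,0,0,0,0],[0,0,0,0,0,0],[0,0,0,0,0,0],[0,0,0,0,0,0],[0,0,0,0,0,0],[0,0,0,0,0,0]]' 1 10
python3 d.py .4947 .0386 .027
python3 -m creep '[[0,-0.005,0,0,0,0],[0,-0.01,0,0,0,0],[0,-0.015,0,0,0,0],[0,-0.015,0,0,0,0],[0,-0.015,0,0,0,0],[0,-0.015,0,0,0,0],[0,-0.015,0,0,0,0],[0,-0.01,0,0,0,0],[0,0,0,0,0,0],[0,0,0,0,0,0],[0,0,0,0,0,0],[0,0,0,0,0,0]]'
python3 - <<'E'
from m2 import *
b=shot("side");a=shot("scene");pickle.dump((a,b),open("p6.pkl","wb"))
c=cv2.resize(b["frame"][150:250,230:330],None,fx=5,fy=5,interpolation=cv2.INTER_CUBIC);cv2.imwrite("pics/mark1.png",c[:,:,::-1])
E
python3 d.py .4947 .0386 .027
```

```text
clock: 13.62
position: [0.535, 0.0386, 0.0281]
ee_rot: [2.202, 2.24, -0.0]
force: [-2.3, -0.2, 5.0]
width: 0.131
gripper_force: 10.0
clk 13.6167 pos [0.535  0.0386 0.0281] ytool az 0.9700665224634948 z [ 0.0001 -0.0004 -1.    ] F [-2.3273 -0.2195  5.0369]
shift units [ 0.0018 -0.1008  0.0028] q [ 0.1582  0.5912 -0.4551  1.9584  0.4006  0.6805 -0.5288]
clock: 14.62
position: [0.4956, 0.0378, 0.0281]
ee_rot: [2.202, 2.239, 0.002]
force: [2.3, -1.3, 6.9]
width: 0.131
gripper_force: 10.0
clk 14.7167 pos [0.4956 0.0378 0.0281] ytool az 0.9549012295201711 z [ 0.0016 -0.0001 -1.    ] F [ 2.4545 -0.7045  6.5722]
shift units [ 0.0019 -0.0023  0.0027] q [ 0.1594  0.5459 -0.4584  2.0549  0.4041  0.6256 -0.5564]
```

View pics/mark1.png

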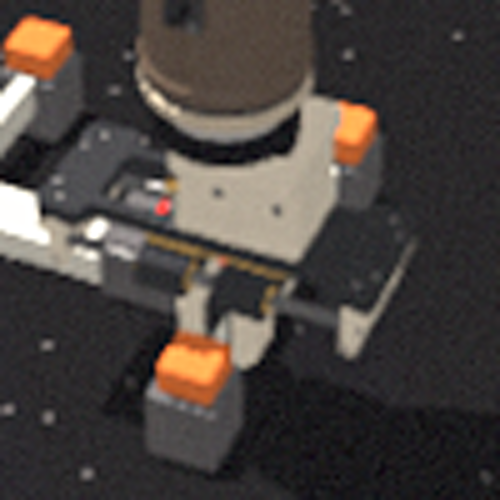

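Side view: the gripper hides the pointer, but the bar's two end blocks are visible. I'll measure the leg's draw by how far the right orange pad shifted from the start pictures.

```bash
cat > leg.py <<'E'
from m2 import *; from m1 import blobs
yaw=np.radians(1.0);ex=np.array([np.cos(yaw),np.sin(yaw)])
def leg(a,b):
    for n,im in(("scene",a),("side",b)):
        z=dict(im);z["frame"]=cv2.imread("pics/%s0.png"%n)[:,:,::-1].copy()
        out=[]
        for near in ({"scene":[(257.7,244.9),(337.8,235.1),(294.3,273.5)],"side":[(285.8,173.2),(201.7,202.8),(237.1,159.6)]}[n]):
            c0=min(blobs(z,"o"),key=lambda t:np.hypot(*(t[0]-near)))
            guess=np.array(near)
            P0=onz(z,c0[0],.056)
            if near[1] in(244.9,173.2): guess=proj(im,np.r_[P0[:2]-.04*ex,.056])[0]
            c1=min(blobs(im,"o"),key=lambda t:np.hypot(*(t[0]-guess)))
            d=onz(im,c1[0],.056)-P0
            out.append((int(c0[1]),int(c1[1]),(-d[:2]@ex*1e3).round(1),np.round(d[:2]*1e3,1).tolist()))
        print(n,out)
if __name__=="__main__":
    leg(shot("scene"),shot("side"))
E
python3 - <<'E'
from leg import *
leg(*pickle.load(open("p6.pkl","rb")))
a,b=pickle.load(open("p6.pkl","rb"))
# red mark & lever
for c,ar,m in blobs(a,"r",4): print("red scene",c,ar,onz(a,c,.003),onz(a,c,.059))
h=cv2.cvtColor(a["frame"],cv2.COLOR_RGB2HSV)
p=proj(a,[[.5516-.067,-.026-.062,.003],[.551-.052,-.026-.062,.006],[.551-.09,-.088,.003],[.551+.01,-.088,.003]]);print(p)
cv2.imwrite("pics/sc6.png",cv2.resize(a["frame"][190:290,200:300],None,fx=6,fy=6,interpolation=cv2.INTER_CUBIC)[:,:,::-1])
E
```

```text
scene [(68, 83, np.float64(42.4), [-42.4, 2.0]), (83, 82, np.float64(0.1), [-0.1, 0.2]), (96, 96, np.float64(0.0), [0.0, 0.0])]
side [(80, 38, np.float64(47.2), [-47.2, -2.8]), (91, 87, np.float64(0.2), [-0.2, -0.1]), (78, 79, np.float64(-0.6), [0.6, -0.5])]
red scene [282.     223.3485] 66 [0.4983 0.0171 0.003 ] [ 0.5311 -0.0165  0.059 ]
[[258.149  237.1533]
 [260.9077 238.9412]
 [253.6466 233.4077]
 [273.2063 249.6694]]
```

View pics/sc6.png

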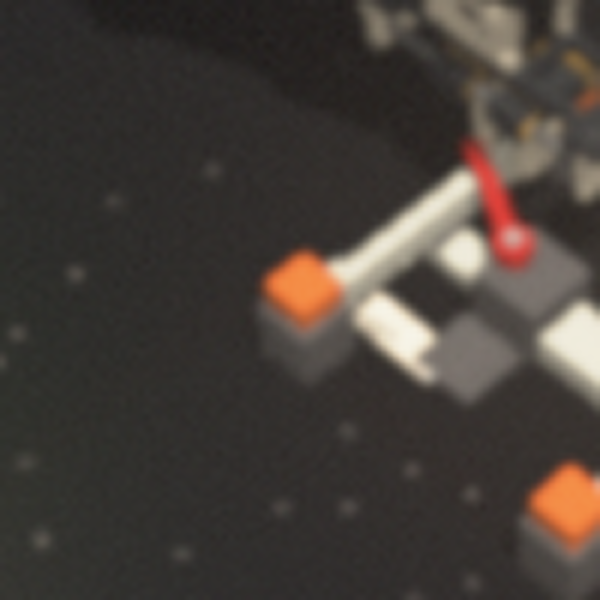

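Scene view: bar drawn out, right pad at crop (305,288), lever still open with its tip at crop (470,150); the mark itself is hidden behind the bar. The measured travel is 39.4 mm with no slip, so I'm sliding half-way at low grip and checking.

```bash
python3 -m creep '[[-0.005,0,-0.001,0,0,0],[-0.01,0,-0.001,0,0,0],[-0.015,0,0,0,0,0],[-0.015,0,0,0,0,0],[-0.015,0,0,0,0,0],[-0.015,0,0,0,0,0],[-0.01,0,0,0,0,0],[-0.005,0,0,0,0,0],[0,0,0,0,0,0],[0,0,0,0,0,0]]' 1 7
python3 leg.py; python3 d.py .4942 .0016 .027
```

```text
clock: 15.55
position: [0.4959, 0.0044, 0.0285]
ee_rot: [-2.2, -2.241, -0.005]
force: [2.3, 7.2, 0.3]
width: 0.134
gripper_force: 7.2
scene [(68, 84, np.float64(43.0), [-43.0, 1.8]), (83, 83, np.float64(0.1), [-0.1, -0.4]), (96, 96, np.float64(0.0), [0.0, 0.0])]
side [(80, 17, np.float64(51.6), [-51.4, -11.7]), (91, 88, np.float64(0.3), [-0.2, -0.5]), (78, 79, np.float64(-0.1), [0.1, -0.1])]
clk 15.65 pos [0.4959 0.0044 0.0285] ytool az 1.0746313014287312 z [ 0.0013  0.003  -1.    ] F [1.7566 6.5872 0.2794]
shift units [-0.007  -0.0045  0.0037] q [ 0.233   0.545  -0.4638  2.0568  0.4027  0.6251 -0.4846]
```

```bash
python3 -m creep '[[-0.005,0,0,0,0,0],[-0.01,0,0,0,0,0],[-0.015,0,0,0,0,0],[-0.015,0,0,0,0,0],[-0.015,0,0,0,0,0],[-0.01,0,0,0,0,0],[-0.01,0,0,0,0,0],[-0.005,0,0,0,0,0],[0,0,0,0,0,0],[0,0,0,0,0,0]]'
cat > lev.py <<'E'
from leg import *
a,b=shot("scene"),shot("side");leg(a,b)
for n,im in(("scene",a),("side",b)):
    for c,ar,m in blobs(im,"r",4):
        W=np.array([onz(im,p[::-1],.059)[:2] for p in np.argwhere(m).astype(float)])
        L=(W-[.5562,-.0259])@np.array([[ex[0],-ex[1]],[ex[1],ex[0]]])  # rest frame about the lever axis
        far=L[np.hypot(*L.T)>.03]
        print(n,c,ar,"reach",np.hypot(*L.T).max().round(3),"angle",(.55-np.median(np.arctan2(far[:,1],-far[:,0]))).round(2) if len(far) else None)
E
python3 lev.py; python3 d.py .4968 -.037 .027
```

```text
clock: 16.48
position: [0.4969, -0.0287, 0.0286]
ee_rot: [-2.199, -2.242, -0.006]
force: [3.5, 9.5, 0.3]
width: 0.13
gripper_force: 8.0
scene [(68, 84, np.float64(42.5), [-42.5, 1.5]), (83, 83, np.float64(0.5), [-0.5, 0.4]), (96, 95, np.float64(-0.0), [0.0, 0.2])]
side [(80, 89, np.float64(39.5), [-43.3, 214.9]), (91, 87, np.float64(0.3), [-0.3, -0.5]), (78, 78, np.float64(0.3), [-0.3, -0.2])]
scene [269.5938 226.5938] 32 reach 0.083 angle 1.16
side [267.2593 194.0741] 54 reach 0.027 angle None
clk 16.5833 pos [ 0.4969 -0.0287  0.0286] ytool az 1.1244216016365898 z [ 0.002   0.0038 -1.    ] F [2.9296 9.0849 0.0215]
shift units [-0.0207 -0.0007  0.0039] q [ 0.302   0.5472 -0.4661  2.0528  0.4034  0.6272 -0.4163]
```

```bash
python3 -m creep '[[-0.007,0,0,0,0,0],[-0.007,0,0,0,0,0],[-0.006,0,0,0,0,0],[-0.005,0,0,0,0,0],[0,0,0,0,0,0],[0,0,0,0,0,0]]'
python3 lev.py; python3 d.py .4968 -.037 .027
```

```text
clock: 17.08
position: [0.4972, -0.0328, 0.0287]
ee_rot: [-2.189, -2.246, -0.014]
force: [2.8, 27.1, -0.6]
width: 0.129
gripper_force: 17.3
scene [(68, 82, np.float64(42.2), [-42.2, 1.8]), (83, 84, np.float64(0.4), [-0.4, -0.1]), (96, 96, np.float64(0.0), [0.0, 0.0])]
side [(80, 88, np.float64(39.7), [-43.4, 215.0]), (91, 87, np.float64(0.2), [-0.1, -0.8]), (78, 80, np.float64(-0.3), [0.3, -0.4])]
scene [269.5429 227.4286] 35 reach 0.084 angle 1.22
side [267.614  193.7368] 57 reach 0.028 angle None
clk 17.1833 pos [ 0.4972 -0.0328  0.0286] ytool az 1.4729462103052957 z [ 0.0029  0.0098 -0.9999] F [ 1.0923 27.3506 -1.3789]
shift units [-0.0105 -0.0012  0.004 ] q [ 0.3197  0.5488 -0.473   2.0515  0.4004  0.6263 -0.3957]
```

Side force jumped to 27 N, so the lever is at its stop. I'll ease off a little, firm the grip, and cross-check the leg travel with a looser mask and the socket plug.

```bash
python3 -m creep '[[0.004,0,0,0,0,0],[0.003,0,0,0,0,0],[0,0,0,0,0,0],[0,0,0,0,0,0],[0,0,0,0,0,0]]' 1 10
python3 - <<'E'
from leg import *
a=shot("scene");b=shot("side")
def loose(im,near):
    h=cv2.cvtColor(im["frame"],cv2.COLOR_RGB2HSV).astype(int);m=((h[...,0]>=3)&(h[...,0]<=20)&(h[...,1]>110)&(h[...,2]>70)).astype(np.uint8)
    n,l,st,c=cv2.connectedComponentsWithStats(m);k=min((i for i in range(1,n) if st[i,4]>40),key=lambda i:np.hypot(*(c[i]-near)));return c[k],st[k]
z=dict(a);z["frame"]=cv2.imread("pics/scene0.png")[:,:,::-1].copy()
r0,r1=loose(z,(257.7,244.9)),loose(a,(250,236));print(r0,r1)
print("scene leg",((onz(z,r0[0],.056)-onz(a,r1[0],.056))[:2]@ex)*1e3)
for n,im in(("scene",a),("side",b)):
    p=proj(im,[.495,.0805,.056])[0];c=loose(im,p);print(n,"plug expected",p,"seen",c,onz(im,c[0],.056))
# pointer/mark on tongue, side view: sample saturation & grey along the tongue
h=cv2.cvtColor(b["frame"],cv2.COLOR_RGB2HSV);ey=np.array([-ex[1],ex[0]]);O=np.array([.534,.0803])+.015*ex-.107*ey
for lx in range(-92,-40,2):
    P=O+lx/1e3*ex-.062*ey;u=proj(b,[*P,.003])[0].round().astype(int);print(lx,u,b["frame"][u[1],u[0]],end=" ")
E
python3 d.py .4968 -.037 .027
```

```text
clock: 17.6
position: [0.4972, -0.0327, 0.0286]
ee_rot: [-2.193, -2.245, -0.011]
force: [2.2, 18.4, -0.2]
width: 0.132
gripper_force: 19.5
(array([257.8704, 244.9444]), array([251, 240,  14,  12, 108], dtype=int32)) (array([249.7857, 237.5397]), array([243, 231,  14,  14, 126], dtype=int32))
scene leg 41.84117257336792
scene plug expected [293.9748 204.0286] seen (array([293.0052, 200.0928]), array([285, 187,  16,  24, 194], dtype=int32)) [0.479 0.092 0.056]
side plug expected [268.5734 223.2263] seen (array([268.0559, 222.8994]), array([261, 215,  15,  16, 179], dtype=int32)) [0.4968 0.08   0.056 ]
-92 [304 202] [45 40 41] -90 [303 202] [247 236 216] -88 [303 201] [255 255 249] -86 [302 201] [255 255 255] -84 [302 201] [255 255 255] -82 [301 201] [255 235 219] -80 [300 201] [251 122 110] -78 [300 201] [251 122 110] -76 [299 200] [58 60 60] -74 [298 200] [114 108 101] -72 [298 200] [114 108 101] -70 [297 200] [143 135 123] -68 [297 200] [143 135 123] -66 [296 199] [50 46 47] -64 [295 199] [85 80 78] -62 [295 199] [85 80 78] -60 [294 199] [133 126 116] -58 [294 199] [133 126 116] -56 [293 199] [167 156 139] -54 [292 198] [178 167 149] -52 [292 198] [178 167 149] -50 [291 198] [183 171 152] -48 [290 198] [184 173 155] -46 [290 198] [184 173 155] -44 [289 197] [188 175 158] -42 [289 197] [188 175 158] clk 17.7 pos [ 0.4972 -0.0327  0.0286] ytool az 1.3447339791556587 z [ 0.0027  0.0069 -1.    ] F [ 2.0096 18.3662 -1.0953]
shift units [-0.0108 -0.0012  0.004 ] q [ 0.315   0.5482 -0.4699  2.0516  0.4021  0.6269 -0.4014]
```

The side view samples show the red line at local x -81 to -78 and the black pointer starting at -76, about 1 mm from it after allowing for its height. The plug is home, and the lever is at its stop exactly where the geometry predicts. Handing in.

```bash
python3 -c "
from cell import arm
print(arm.sign_off())"
```

```text
the job is handed in; nothing more can be done
None
```

The job is handed in at about 18 s of the 51 s allowed, with no verdict returned: by my measurements the block is fully home in the socket, the leg is held in the fingers about 1 mm from the red mark, and the cam lever is closed to its stop.

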